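# Screw the loose jar cap home and put the jar away

## Robot

A 6-joint arm with a two-finger parallel gripper is mounted at the origin on a cart in front of the work surface, level with it; the furniture and walls round the work are solid. World frame = base frame: x ahead of the robot, y to its left, z up, the work surface at z = 0. Lengths are in m, angles in rad, forces in N, time in s.
With the tool pointing down it reaches from about 0.325 to 0.925 m from the base axis. Payload 3.1 kg.
Tool frame: the origin (TCP) lies midway between the tips of the shut fingers; the grasp point (between the pads) lies 19 mm behind it; x points along the fingers, z is the direction in which the jaws open and shut, and the axes are right-handed (so a half turn about x gives the same grasp; the last joint's range is limited). The gripper opens to 85 mm and grips with 20 to 120 N. Pads are 22 mm wide; open, the fingers measure 114 mm over their backs; the gripper's body (76 mm by 85 mm) begins 54 mm behind the grasp point. The pads swing forward as they close: fully open they stand 13 mm farther back than shut.
Start: joints at [1.114, 0.217, 1.613, -0, 1.311, -0.112], TCP at [0.211, 0.588, 0.197] pointing down, gripper open.
Joint ranges: [-2.75, 2.75], [-0.78, 2.1], [0.31, 2.55], [-1.13, 4.27], [0.13, 2.63], [-2.58, 2.58]. Speed limits (rad/s): [2.79, 2.79, 3.14, 3.14, 3.14, 3.14].

## Interface

Orientations are given as [roll, pitch, yaw] about the fixed x, y, z axes, in that order (R = Rz(yaw) Ry(pitch) Rx(roll)).
In Python, from bench import status, capture, robot, trace gives the robot as it stands.
- The arm moves only by the tool jog_arm, never from a script. Its argument "targets" is a list of rows, each an object of numbers: "fingers": the finger opening in cm, from 0 to 8.54; "tx", "ty", "tz": the shift along the tool's x, y, z in cm; "wx", "wy", "wz": the turn, a rotation vector about the tool's x, y, z in units of 5 degrees (1.0 is 5 degrees). In form: [{"fingers": .., "tx": .., "ty": .., "tz": .., "wx": .., "wy": .., "wz": ..}, ...]. A call has exactly 10 rows; each row is the pose to reach, as a shift and turn from the pose measured when the call began, along the tool's axes at that moment; what a row does not reach only later rows make up. A row lasts 1/12 s, in which the tool goes at most 41.7 mm and 7.16 degrees, less where a joint would pass 70% of its speed; a pose out of reach is approached as far as the arm can. A call with a gripper value outside its range is refused whole. The fingers move at their own pace and stop on an object; "grip_force" is the grip in N (left out, the last holds). Time passes only in rows, so rows that repeat a pose let the fingers close, or fill a call up. It gives the time, the measured TCP pose, the force and the opening at its end, in the units of the state.
- status.sense(): the state, without advancing time (a new reading comes with each control period).
- capture(name): name is "scene" or "top" or "wrist"; returns a dict with "frame" (420x560x3 uint8, red, green, blue), "fx", "fy", "cx", "cy" (pixels), "world_from_camera" (4x4, takes a point from camera to world coordinates); the wrist camera has in their place "T_tool_cam" (4x4, takes a point from camera to tool coordinates, whose origin is the TCP and whose axes are the tool frame's). Camera axes: x right, y up, looking along -z (the intrinsics and any distortion apply to the point x, -y, -z); pixel columns grow to the right and rows downward; lengths in m; the calibration is good to about 2 mm. A picture is of the moment at which its call begins: read the wrist's pose just before it. There is no depth.
- robot.sign_off(): hands the job in, once; it reports no verdict.
Trained networks look in the newest picture that a camera, given by its name, has taken for a name from the list of things; names that differ only in an ending like _2 or _b are one class to them, and where a whole thing is asked for, a point or a joint stands for the part that bears it (a point fixed in the world has none). Each returns a list of dicts, best first, with "conf" (0 to 1); they miss things now and then, are a little off and sometimes report something else, mostly with a low value. They report only what shows in the picture. A call takes as long as a camera call. They do not tell look-alikes from the thing itself.
- trace(camera, name): "pixels" (420x560 bool, what is visible of it) and "bbox" ([left, top, right, bottom] in pixels, round what is visible of it).
The state is a dict: "t": time; "joint_positions": joint angles; "qd": joint speeds; "joint_efforts": joint torques, N m; "eef_pos": TCP position; "tcp_rot": TCP orientation; "wrist_force": force on the tool from outside, world axes, zero at the start; "wrist_torque": the same for the moment, N m; "gripper_width": finger opening in m.
Only numpy, scipy, OpenCV 4.12 (cv2) and the standard library are available. Lean on these libraries where they do the work, as an engineer would, in place of code of your own. Each camera call takes 0.05 s, during which the arm holds its last target. There are 200 camera calls.

## Task

Two white oblong jars with black wing handles on their caps stand in the wooden block; one cap was left loose, its wing askew instead of in line with the jar's long side. Screw that cap fully home (clockwise, less than a third of a turn) while the jar still stands in the block, then lift the jar out and set it upright in the empty white tray, on the tray's floor, and let go. Leave the other jar as it is, in its pocket with its cap tight.

Things in the scene. Friction and masses are not known exactly. Their poses are not given: they have to be found in the camera images.
- cap1 (a joint): How far the cap of jar 1 is unscrewed, rad: 0 = fully home against its stop, the wing then in line with the jar's 60 mm side; larger = unscrewed, turned anticlockwise seen from above (at most 1.4). It turns by the wing, clockwise from above to tighten, against light friction (0.06 N m), and stays where it is left.
- wing1 (a point): Centre of the black wing handle on the cap of jar 1, on the jar's upright axis, 70 mm above its underside. Wing: 50 mm long (x axis), 15 mm thick (y axis), 30 mm high (z axis, up), standing on a 38 mm white cap disc 15 mm below this point. Jar: white, 60 x 44 mm in plan, 44 mm high; with its cap 85 mm and about 0.15 kg; it can be carried by the wing.
- cap2 (a joint): How far the cap of jar 2 is unscrewed, rad: 0 = fully home against its stop, the wing then in line with the jar's 60 mm side; larger = unscrewed, turned anticlockwise seen from above (at most 1.4). It turns by the wing, clockwise from above to tighten, against light friction (0.06 N m), and stays where it is left.
- wing2 (a point): Centre of the black wing handle on the cap of jar 2, on the jar's upright axis, 70 mm above its underside. Wing: 50 mm long (x axis), 15 mm thick (y axis), 30 mm high (z axis, up), standing on a 38 mm white cap disc 15 mm below this point. Jar: white, 60 x 44 mm in plan, 44 mm high; with its cap 85 mm and about 0.15 kg; it can be carried by the wing.
- jar_block: Wooden block fixed to the bench, 88 mm (x) by 190 mm (y), 26 mm high; origin: centre of its underside. Two pockets at y = -55 and +55 mm, each 20 mm deep, hold the jars upright (long sides along x) with 2 mm of play all round and keep them from turning.
- white_tray: Empty white tray, 100 mm (its x axis) by 160 mm (its y axis) outside, rim 22 mm high, walls 2 mm, floor 2 mm thick; fixed to the bench. Origin: centre of its underside, z up. A jar fits flat inside in any direction at its centre.
Mind the look-alikes: they are no part of the job. What is shaped like the part that bears cap1 but orange is not meant.

How it is judged:
By the outcome, as a careful person would: the job done as asked, in the order asked, and still so for the second after the job is handed in, with the robot touching nothing.
It also fails if it takes over 40 s, if anything falls off the work surface, if the arm or the gripper's body presses on something with over 40 N, if the wrist force passes 120 N, or if a joint passes its speed limit or range.

## Working session

There is one attempt and no reset: what is moved stays moved. The work goes in short steps, Python scripts to look and compute and a tool call to move; the robot and the scene stay as the last step left them, time stands still between calls to the robot, and variables do not carry over. Pictures are saved under pics/ and viewed, about 8 in all and at most 12, crops included, and the job is handed in when it is done.

Besides the shell and the picture viewer there is one more tool, called after ">>>" as name(argument=value, ...), one argument or row to a line, values as JSON. jog_arm: Moves the arm, as the interface text tells. Its arguments: {"type":"object","properties":{"targets":{"type":"array","items":{"type":"object","properties":{"fingers":{"type":"number"},"tx":{"type":"number"},"ty":{"type":"number"},"tz":{"type":"number"},"wx":{"type":"number"},"wy":{"type":"number"},"wz":{"type":"number"}}}},"grip_force":{"type":"number"}},"required":["targets"]}

```bash
mkdir -p pics; ls; python3 - <<'E'
from bench import status,capture,robot,trace
import cv2,numpy as np
s=status.sense();print({k:np.round(v,3).tolist() for k,v in s.items()})
ims=[]
for c in ["scene","top"]:
    d=capture(c);ims.append(d["frame"]);np.savez(f"pics/{c}0.npz",**d)
    print(c,d["fx"],d["fy"],d["cx"],d["cy"],d.keys(),np.round(d["world_from_camera"],3).tolist())
    for n in ["wing1","cap1","jar_block","white_tray"]:
        print(n,[(round(r["conf"],2),r["bbox"]) for r in trace(c,n)])
    cv2.imwrite(f"pics/{c}0.png",cv2.resize(d["frame"][:,:,::-1],(800,600),interpolation=cv2.INTER_CUBIC))
E
```

```text
pics
{'t': 0.0, 'joint_positions': [1.114, 0.218, 1.615, 0.0, 1.311, -0.112], 'qd': [0.0, 0.0, 0.001, 0.003, -0.002, -0.003], 'joint_efforts': [-0.0, -39.685, -30.385, -0.0, 0.01, -0.0], 'eef_pos': [0.211, 0.587, 0.195], 'tcp_rot': [3.029, 1.568, -2.029], 'wrist_force': [0.181, -0.345, -0.421], 'wrist_torque': [0.036, -0.036, 0.019], 'gripper_width': 0.085}
scene 450.99281898658734 450.99281898658734 281.39031535907185 208.06681730187407 dict_keys(['frame', 'fx', 'fy', 'cx', 'cy', 'world_from_camera']) [[0.774, 0.538, -0.335, 0.147], [-0.634, 0.666, -0.393, -0.524], [0.012, 0.517, 0.856, 0.992], [0.0, 0.0, 0.0, 1.0]]
wing1 [(0.77, [247.4, 147.3, 263.8, 173.9]), (0.61, [272.2, 180.3, 290.4, 201.2]), (0.58, [228.8, 117.2, 246.2, 139.0])]
cap1 [(0.79, [229.0, 115.1, 244.0, 132.4]), (0.74, [245.5, 149.1, 263.8, 169.4]), (0.59, [270.9, 178.1, 292.3, 201.3])]
jar_block [(0.65, [234.2, 166.5, 304.1, 222.9])]
white_tray [(0.65, [299.9, 230.5, 368.9, 305.4])]
top 406.31089012636147 406.31089012636147 282.7163580727699 211.06431465635046 dict_keys(['frame', 'fx', 'fy', 'cx', 'cy', 'world_from_camera']) [[-0.002, 0.988, -0.156, 0.389], [-1.0, -0.006, -0.024, -0.113], [-0.025, 0.156, 0.988, 1.023], [0.0, 0.0, 0.0, 1.0]]
wing1 [(0.82, [220.7, 201.6, 237.9, 220.1]), (0.76, [166.5, 193.5, 184.8, 211.6]), (0.53, [267.9, 198.5, 281.0, 222.6]), (0.27, [323.1, 192.7, 394.4, 249.5])]
cap1 [(0.64, [215.5, 201.6, 237.5, 216.6]), (0.63, [166.8, 187.0, 183.5, 205.9]), (0.52, [264.1, 199.2, 281.2, 222.7])]
jar_block [(0.72, [212.5, 194.0, 289.2, 233.2])]
white_tray [(0.78, [321.4, 193.2, 392.7, 247.8])]
```

View pics/scene0.png

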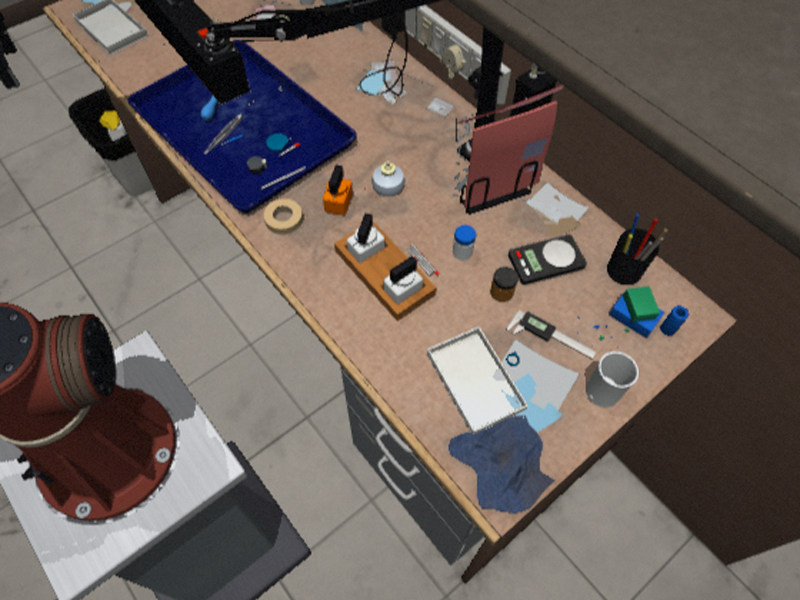

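View pics/top0.png

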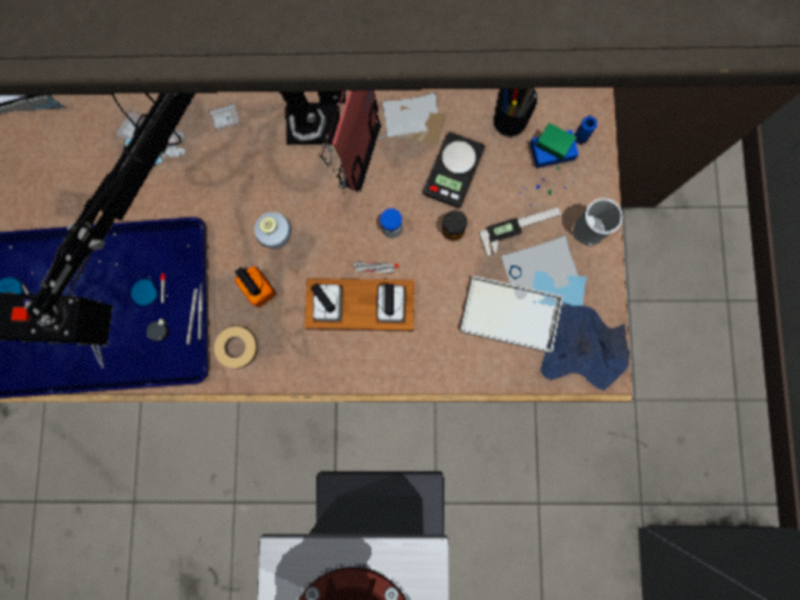

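The scene picture shows the wooden block with two jars, plus an orange look-alike at scene (338,192). In the top view (800x600), the left jar's wing at about (324,298) is askew, turned anticlockwise. The right one at (390,300) is in line. The tray is at about (511,313). Next I turn these into positions.

```bash
cat > h.py <<'E'
from bench import status,capture,robot,trace
import cv2,numpy as np
from scipy.spatial.transform import Rotation as R
def tool():
    s=status.sense();T=np.eye(4);T[:3,:3]=R.from_euler('xyz',s["tcp_rot"]).as_matrix();T[:3,3]=s["eef_pos"];return T,s
def back(d,W,uv,z):
    uv=np.atleast_2d(np.asarray(uv,float))
    r=np.c_[(uv[:,0]-d["cx"])/d["fx"],-(uv[:,1]-d["cy"])/d["fy"],-np.ones(len(uv))]@W[:3,:3].T
    o=W[:3,3];return o+r*((z-o[2])/r[:,2])[:,None]
def proj(d,W,P):
    p=(np.atleast_2d(P)-W[:3,3])@W[:3,:3]
    return np.c_[d["cx"]-d["fx"]*p[:,0]/p[:,2],d["cy"]+d["fy"]*p[:,1]/p[:,2]]
E
python3 - <<'E'
from h import *
d=capture("top");W=d["world_from_camera"]
s=800/560
for n,z,uv in [("wingL top ends",.091,[(314,287),(335,310)]),("wingR",.091,[(389,285),(389,314)]),("block corners",.026,[(306,280),(413,280),(413,329),(306,329)]),("tray",.022,[(470,276),(562,297),(554,351),(461,332)])]:
    print(n,np.round(back(d,W,np.array(uv)/s,z),4)[:,:2].tolist())
for n,z in [("wing1",.08),("jar_block",.02),("white_tray",.015)]:
    for r in trace("top",n):
        m=r["pixels"].astype(np.uint8); ys,xs=np.nonzero(m)
        P=back(d,W,np.c_[xs,ys],z)[:,:2].astype(np.float32)
        print(n,round(r["conf"],2),P.mean(0).round(4),cv2.minAreaRect(P))
T,_=tool();print(T.round(3))
E
```

```text
wingL top ends [[0.5612, 0.0575], [0.523, 0.0224]]
wingR [[0.5637, -0.0655], [0.5159, -0.0655]]
block corners [[0.5858, 0.0838], [0.5845, -0.1042], [0.4984, -0.1038], [0.4993, 0.0817]]
tray [[0.5917, -0.2041], [0.5534, -0.3627], [0.4598, -0.3449], [0.4932, -0.1866]]
wing1 0.64 [ 0.5405 -0.0655] ((0.5419527292251587, -0.06540131568908691), (0.035344816744327545, 0.05010858550667763), 89.93497467041016)
wing1 0.6 [0.5444 0.0453] ((0.5462054014205933, 0.04571563005447388), (0.04369337856769562, 0.03564034029841423), 0.969842791557312)
wing1 0.56 [0.5727 0.1701] ((0.5722469687461853, 0.17303091287612915), (0.05250522494316101, 0.03190305829048157), 61.271324157714844)
jar_block 0.97 [ 0.5414 -0.0097] ((0.5447253584861755, -0.007728584110736847), (0.19191090762615204, 0.09391403198242188), 89.7216567993164)
white_tray 0.66 [ 0.5244 -0.2738] ((0.5262902975082397, -0.2735714316368103), (0.1635235697031021, 0.10554846376180649), 76.466796875)
[[ 0.    -0.941  0.338  0.211]
 [ 0.     0.338  0.941  0.588]
 [-1.    -0.     0.     0.197]
 [ 0.     0.     0.     1.   ]]
```

```bash
python3 - <<'E'
from h import *
D={c:capture(c) for c in("top","scene")};s=800/560
def ray(c,uv):
    d=D[c];W=d["world_from_camera"];p=back(d,W,np.array(uv)/s,0)[0]-W[:3,3];return W[:3,3],p/np.linalg.norm(p)
def tri(a,b):
    (o1,r1),(o2,r2)=ray("top",a),ray("scene",b)
    k=np.linalg.lstsq(np.c_[r1,-r2],o2-o1,rcond=None)[0]
    p,q=o1+k[0]*r1,o2+k[1]*r2;return (p+q)/2,np.linalg.norm(p-q)
for a,b in [((22,313),(207,33)),((110,325),(243,75)),((190,95),(400,15))]: print(tri(a,b))
T,_=tool()
for c in D: print(c,proj(D[c],D[c]["world_from_camera"],np.array([T[:3,3],[.21,.588,.35],[.542,.045,.091]]))*s)
d=capture("wrist");cv2.imwrite("pics/w0.png",d["frame"][:,:,::-1]);print(d["T_tool_cam"].round(3),d["fx"])
E
```

```text
(array([0.49151374, 0.39392766, 0.29933941]), np.float64(1.164031133716878e-05))
(array([0.48049956, 0.27703869, 0.29603742]), np.float64(0.011267426343237843))
(array([0.74666937, 0.17847229, 0.34641559]), np.float64(0.029760946175048594))
top [[ -86.0885752   524.06049697]
 [-202.988381    555.59351233]
 [ 321.38955259  298.532985  ]]
scene [[ 26.12898665  91.30903689]
 [-22.36609309  14.22926007]
 [364.27339339 225.50769734]]
[[-0.     0.274 -0.962 -0.178]
 [ 0.     0.962  0.274  0.069]
 [ 1.    -0.    -0.     0.001]
 [ 0.     0.     0.     1.   ]] 342.8797721009518
```

View pics/w0.png

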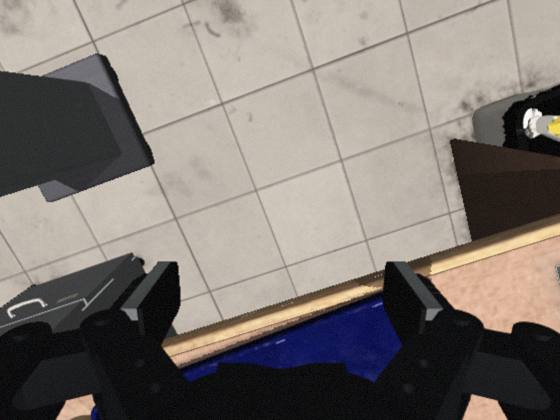

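The top and scene views put the desk-lamp head at about (0.48, 0.27–0.40, 0.29), next to the straight path. I pull in first, swing past it at small radius, then go out.

>>> jog_arm(
  targets=[
    {"tz": -4, "wx": -1},
    {"tz": -8, "wx": -2},
    {"tz": -12, "wx": -3},
    {"tz": -16, "wx": -4},
    {"tz": -20, "wx": -5},
    {"tz": -23.5, "wx": -6},
    {"tz": -23.7, "ty": -4.1, "wx": -7},
    {"tz": -24.4, "ty": -8.1, "wx": -8},
    {"tz": -25.4, "ty": -12, "wx": -9},
    {"tz": -26.9, "ty": -15.9, "wx": -10},
  ],
)

```text
$.targets[0]: bad value
```

>>> jog_arm(
  targets=[
    {"fingers": 8.5, "tx": 0, "ty": 0, "tz": -4, "wx": -1, "wy": 0, "wz": 0},
    {"fingers": 8.5, "tx": 0, "ty": 0, "tz": -8, "wx": -2, "wy": 0, "wz": 0},
    {"fingers": 8.5, "tx": 0, "ty": 0, "tz": -12, "wx": -3, "wy": 0, "wz": 0},
    {"fingers": 8.5, "tx": 0, "ty": 0, "tz": -16, "wx": -4, "wy": 0, "wz": 0},
    {"fingers": 8.5, "tx": 0, "ty": 0, "tz": -20, "wx": -5, "wy": 0, "wz": 0},
    {"fingers": 8.5, "tx": 0, "ty": 0, "tz": -23.5, "wx": -6, "wy": 0, "wz": 0},
    {"fingers": 8.5, "tx": 0, "ty": -4.1, "tz": -23.7, "wx": -7, "wy": 0, "wz": 0},
    {"fingers": 8.5, "tx": 0, "ty": -8.1, "tz": -24.4, "wx": -8, "wy": 0, "wz": 0},
    {"fingers": 8.5, "tx": 0, "ty": -12, "tz": -25.4, "wx": -9, "wy": 0, "wz": 0},
    {"fingers": 8.5, "tx": 0, "ty": -15.9, "tz": -26.9, "wx": -10, "wy": 0, "wz": 0},
  ],
)

```text
t: 1.68
eef_pos: [0.2634, 0.2877, 0.1974]
tcp_rot: [-1.425, 1.568, 0.67]
wrist_force: [0.4, 0.2, 0.1]
gripper_width: 0.0852
```

>>> jog_arm(
  targets=[
    {"fingers": 8.5, "tx": 0, "ty": -1.1, "tz": -4.3, "wx": -0.3, "wy": 0, "wz": 0},
    {"fingers": 8.5, "tx": 0, "ty": -1.6, "tz": -8.3, "wx": -0.6, "wy": 0, "wz": 0},
    {"fingers": 8.5, "tx": 0, "ty": -1.8, "tz": -12.5, "wx": -0.9, "wy": 0, "wz": 0},
    {"fingers": 8.5, "tx": 0, "ty": -1.5, "tz": -16.6, "wx": -1.2, "wy": 0, "wz": 0},
    {"fingers": 8.5, "tx": 0, "ty": -0.8, "tz": -20.6, "wx": -1.5, "wy": 0, "wz": 0},
    {"fingers": 8.5, "tx": 0, "ty": -3.2, "tz": -23.8, "wx": -1.8, "wy": 0, "wz": 0},
    {"fingers": 8.5, "tx": 0, "ty": -5.4, "tz": -27.1, "wx": -2.1, "wy": 0, "wz": 0},
    {"fingers": 8.5, "tx": 0, "ty": -8.1, "tz": -30.4, "wx": -2.4, "wy": 0, "wz": 0},
    {"fingers": 8.5, "tx": 0, "ty": -10.6, "tz": -33, "wx": -2.5, "wy": 0, "wz": 0},
    {"fingers": 8.5, "tx": 0, "ty": -12, "tz": -35, "wx": -2.5, "wy": 0, "wz": 0},
  ],
)

```text
t: 2.52
eef_pos: [0.5459, 0.0432, 0.1978]
tcp_rot: [-1.955, 1.566, 0.357]
wrist_force: [-0.2, 0.1, 0.3]
gripper_width: 0.0852
```

```bash
python3 - <<'E'
from h import *
T,s=tool();d=capture("wrist");T2,_=tool();W=T2@d["T_tool_cam"]
np.savez("pics/w1.npz",W=W,**d)
print(s["t"],T2[:3,3],np.degrees(np.arctan2(T2[1,2],T2[0,2])))
im=cv2.resize(d["frame"][:,:,::-1],(784,588)).copy()
print(proj(d,W,np.array([[.542,.045,.091]]))*1.4)
for n in("wing1","jar_block"):
    for r in trace("wrist",n): print(n,r["conf"],np.array(r["bbox"])*1.4)
cv2.imwrite("pics/w1.png",im)
E
```

```text
2.5167 [0.54878596 0.04131782 0.19790758] 132.38468397934113
[[406.62876106 262.81065406]]
wing1 0.92 [224.   101.64 302.68 180.74]
wing1 0.9 [469.98 373.66 524.86 452.62]
wing1 0.8 [374.64 225.54 429.66 306.32]
jar_block 0.86 [201.88  55.02 476.   323.96]
```

View pics/w1.png

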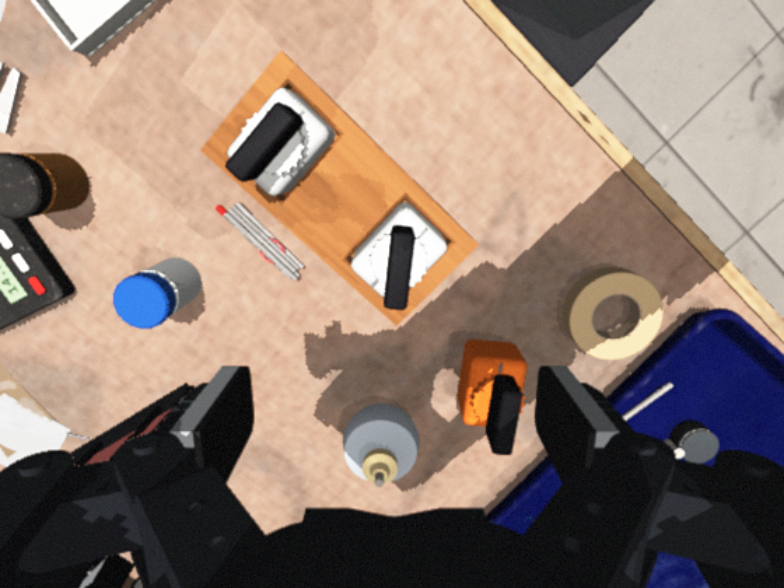

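```bash
python3 - <<'E'
from h import *
d=np.load("pics/w1.npz");W=d["W"]
f=d["frame"].astype(int)
m=((f.max(2)<60)).astype(np.uint8); m[:155]=0;m[225:]=0;m[:,:255]=0;m[:,320:]=0
n,l,st,ce=cv2.connectedComponentsWithStats(m)
i=1+st[1:,4].argmax();ys,xs=np.nonzero(l==i);print(st[i])
# fit wing pose by silhouette IoU
from scipy.optimize import minimize
tgt=(l==i).astype(np.float32)
S=8
def sil(p):
    x,y,a=p;c,s=np.cos(a),np.sin(a)
    P=np.array([[x+c*u*.025-s*v*.0075,y+s*u*.025+c*v*.0075,z] for u in(-1,1) for v in(-1,1) for z in(.061,.091)])
    q=cv2.convexHull((proj(d,W,P)*16).astype(np.int32))
    im=np.zeros(tgt.shape,np.uint8);cv2.fillPoly(im,[q],1,cv2.LINE_8,4);return im
def cost(p):
    b=sil(p);return 1-(b*tgt).sum()/np.maximum(b,tgt).sum()
best=min((minimize(cost,[.542,.045,a],method="Nelder-Mead",options=dict(initial_simplex=[[.542,.045,a],[.552,.045,a],[.542,.055,a],[.542,.045,a+.2]],xatol=1e-5,fatol=1e-5)) for a in(.4,.6,.8)),key=lambda r:r.fun)
print(best.x,np.degrees(best.x[2]),best.fun)
# block corners at z=.026
print(back(d,W,np.array([(285,53),(477,243),(399,325),(203,151)])/1.4,.026).round(4))
T,s=tool();print(T[:3,3],np.degrees(np.arctan2(T[1,2],T[0,2])))
dd=np.array([best.x[0],best.x[1],.066])-T[:3,3];print("shift tool cm",(T[:3,:3].T@dd*100).round(2))
E
```

```text
[275 161  21  60 887]
[0.5504707  0.04565772 0.66700902] 38.2168016352089 0.21225577592849731
[[ 0.502  -0.1003  0.026 ]
 [ 0.5063  0.0845  0.026 ]
 [ 0.5926  0.0857  0.026 ]
 [ 0.5897 -0.1035  0.026 ]]
[0.54359711 0.04384488 0.19736678] 132.43243490745124
shift tool cm [13.14 -0.6  -0.33]
```

```bash
cat > fit.py <<'E'
from h import *
from scipy.optimize import minimize
def fit(d,W,tgt,x0,dz=0):
    def sil(p):
        x,y,a=p;c,s=np.cos(a),np.sin(a)
        P=np.array([[x+c*u*.025-s*v*.0075,y+s*u*.025+c*v*.0075,z+dz] for u in(-1,1) for v in(-1,1) for z in(.061,.091)])
        q=cv2.convexHull((proj(d,W,P)*16).astype(np.int32))
        im=np.zeros(tgt.shape,np.uint8);cv2.fillPoly(im,[q],1,cv2.LINE_8,4);return im
    def cost(p):
        b=sil(p);return 1-(b*tgt).sum()/np.maximum(b,tgt).sum()
    x,y=x0
    return min((minimize(cost,[x,y,a],method="Nelder-Mead",options=dict(initial_simplex=[[x,y,a],[x+.01,y,a],[x,y+.01,a],[x,y,a+.2]],xatol=1e-5,fatol=1e-5)) for a in(-.2,.1,.4,.6,.8,1)),key=lambda r:r.fun)
def dark(d,uv,thr=60,h=45):
    f=d["frame"].astype(int);m=(f.max(2)<thr).astype(np.uint8);u,v=map(int,uv)
    k=np.zeros_like(m);k[v-h:v+h,u-h:u+h]=1;m*=k
    n,l,st,ce=cv2.connectedComponentsWithStats(m);i=1+st[1:,4].argmax();return (l==i).astype(np.uint8)
E
python3 - <<'E'
from fit import *
T,s=tool();d=capture("wrist");T2,_=tool();W=T@d["T_tool_cam"]
print(T[:3,3],T2[:3,3])
uv=proj(d,W,np.array([[.542,.045,.08]]))[0]
for thr in(30,45,60):
    m=dark(d,uv,thr);r=fit(d,W,m,(.542,.045));print(thr,m.sum(),r.x,np.degrees(r.x[2]),r.fun)
for t in trace("wrist","wing1"):
    m=t["pixels"].astype(np.uint8);c=back(d,W,[np.argwhere(m).mean(0)[::-1]],.08)[0][:2];r=fit(d,W,m,c);print("tr",t["conf"],m.sum(),r.x,np.degrees(r.x[2]),r.fun)
d=capture("top");W=d["world_from_camera"];
uv=proj(d,W,np.array([[.542,.045,.08]]))[0]
try:
  m=dark(d,uv,60,15);r=fit(d,W,m,(.542,.045));print("top",m.sum(),r.x,np.degrees(r.x[2]),r.fun)
except Exception as e: print(e)
print(T[:3,3],np.degrees(np.arctan2(T[1,2],T[0,2])))
E
```

```text
[0.54359711 0.04384488 0.19736678] [0.54224924 0.04453471 0.19713843]
30 58 [0.5415544  0.0413831  0.61886574] 35.45839502968185 0.9492563429571304
45 298 [0.54662955 0.04702587 0.67406312] 38.620971749676684 0.7372134038800706
60 876 [0.54530176 0.04622955 0.65363346] 37.45043851283561 0.22887323943661975
tr 0.87 2156 [ 0.54396613 -0.06234024 -0.0250811 ] -1.4370414268782392 0.2792122538293217
tr 0.68 1536 [0.57452328 0.17132732 0.710914  ] 40.73237201142347 0.2471505698860228
tr 0.62 1657 [0.54636045 0.04711746 0.61352909] 35.152627533038476 0.36766398158803226
top 88 [0.54350336 0.04147604 0.70469588] 40.37609993079216 0.4666666666666667
[0.54359711 0.04384488 0.19736678] 132.43243490745124
```

>>> jog_arm(
  targets=[
    {"fingers": 8.5, "tx": 3, "ty": -0.3, "tz": 0, "wx": 0.9, "wy": 0, "wz": 0},
    {"fingers": 8.5, "tx": 6, "ty": -0.3, "tz": 0, "wx": 0.9, "wy": 0, "wz": 0},
    {"fingers": 8.5, "tx": 9, "ty": -0.3, "tz": 0, "wx": 0.9, "wy": 0, "wz": 0},
    {"fingers": 8.5, "tx": 11, "ty": -0.3, "tz": 0, "wx": 0.9, "wy": 0, "wz": 0},
    {"fingers": 8.5, "tx": 12.5, "ty": -0.3, "tz": 0, "wx": 0.9, "wy": 0, "wz": 0},
    {"fingers": 8.5, "tx": 13, "ty": -0.3, "tz": 0, "wx": 0.9, "wy": 0, "wz": 0},
    {"fingers": 8.5, "tx": 13, "ty": -0.3, "tz": 0, "wx": 0.9, "wy": 0, "wz": 0},
    {"fingers": 8.5, "tx": 13, "ty": -0.3, "tz": 0, "wx": 0.9, "wy": 0, "wz": 0},
    {"fingers": 6, "tx": 13, "ty": -0.3, "tz": 0, "wx": 0.9, "wy": 0, "wz": 0},
    {"fingers": 4, "tx": 13, "ty": -0.3, "tz": 0, "wx": 0.9, "wy": 0, "wz": 0},
  ],
  grip_force=40,
)

```text
t: 3.65
eef_pos: [0.5451, 0.0476, 0.0692]
tcp_rot: [-1.832, 1.566, 0.403]
wrist_force: [-0.7, -0.3, 0.1]
gripper_width: 0.0633
```

```bash
python3 - <<'E'
from fit import *
T,s=tool();d=capture("wrist");W=T@d["T_tool_cam"]
print(T[:3,3],s["gripper_width"],np.degrees(np.arctan2(T[1,2],T[0,2])),s["wrist_force"])
cv2.imwrite("pics/w2.png",d["frame"][:,:,::-1])
print(proj(d,W,[T[:3,3],[.545,.046,.091]]))
E
```

```text
[0.54509602 0.04759587 0.06918952] 0.06334088066890255 128.07288770708806 [-0.65296846 -0.28258568  0.14969498]
[[281.24797451 236.49387114]
 [278.81419664 250.67892358]]
```

View pics/w2.png

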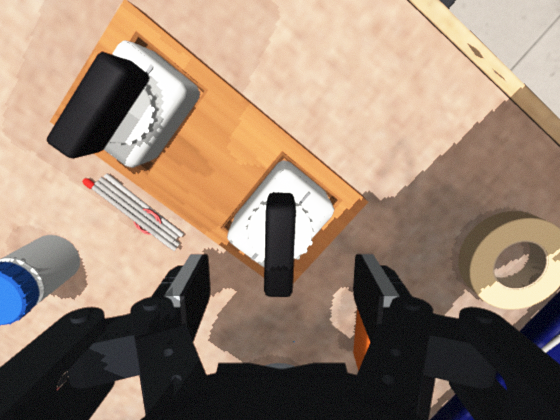

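The view shows the wing between the open fingers at column 281, aligned with the pads and with its centre near row 248, where it was predicted. I close on it.

>>> jog_arm(
  targets=[
    {"fingers": 2, "tx": 0.2, "ty": 0, "tz": 0, "wx": 0, "wy": 0, "wz": 0},
    {"fingers": 0.8, "tx": 0.2, "ty": 0, "tz": 0, "wx": 0, "wy": 0, "wz": 0},
    {"fingers": 0.8, "tx": 0.2, "ty": 0, "tz": 0, "wx": 0, "wy": 0, "wz": 0},
    {"fingers": 0.8, "tx": 0.2, "ty": 0, "tz": 0, "wx": 0, "wy": 0, "wz": 0},
    {"fingers": 0.8, "tx": 0.2, "ty": 0, "tz": 0, "wx": 0, "wy": 0, "wz": 0},
    {"fingers": 0.8, "tx": 0.2, "ty": 0, "tz": 0, "wx": 0, "wy": 0, "wz": 0},
    {"fingers": 0.8, "tx": 0.2, "ty": 0, "tz": 0, "wx": 0, "wy": 0, "wz": 0},
    {"fingers": 0.8, "tx": 0.2, "ty": 0, "tz": 0, "wx": 0, "wy": 0, "wz": 0},
    {"fingers": 0.8, "tx": 0.2, "ty": 0, "tz": 0, "wx": 0, "wy": 0, "wz": 0},
    {"fingers": 0.8, "tx": 0.2, "ty": 0, "tz": 0, "wx": 0, "wy": 0, "wz": 0},
  ],
  grip_force=40,
)

```text
t: 4.53
eef_pos: [0.545, 0.0476, 0.067]
tcp_rot: [-1.794, 1.566, 0.441]
wrist_force: [-0.3, 0.4, 0.9]
gripper_width: 0.0078
```

```bash
python3 - <<'E'
from fit import *
T,s=tool();d=capture("wrist");e=capture("scene")
print({k:np.round(v,4) for k,v in s.items()})
c=e["frame"][120:230,220:330]
im=np.hstack([d["frame"],np.pad(cv2.resize(c,(240,240),interpolation=cv2.INTER_CUBIC),((0,180),(0,0),(0,0)))])
cv2.imwrite("pics/w3.png",im[:,:,::-1])
E
```

```text
{'t': np.float64(4.5333), 'joint_positions': array([-0.0425,  0.1995,  1.8987,  0.0024,  1.0395, -2.279 ]), 'qd': array([-0.0002, -0.0011,  0.0012, -0.0012,  0.0012, -0.0008]), 'joint_efforts': array([-2.30000e-03, -3.47638e+01, -2.62347e+01,  6.40000e-03,
       -1.40000e-02,  0.00000e+00]), 'eef_pos': array([0.545 , 0.0476, 0.067 ]), 'tcp_rot': array([-1.794 ,  1.5663,  0.4413]), 'wrist_force': array([-0.2986,  0.3535,  0.8623]), 'wrist_torque': array([-0.0304,  0.0166,  0.0086]), 'gripper_width': np.float64(0.0078)}
```

View pics/w3.png

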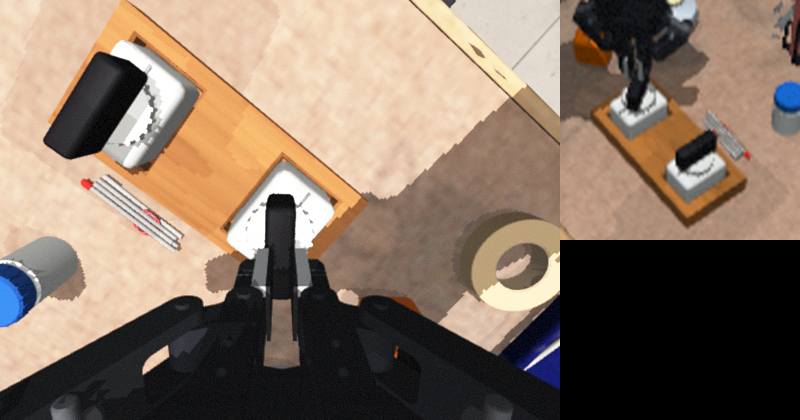

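>>> jog_arm(
  targets=[
    {"fingers": 0.4, "tx": 0, "ty": 0, "tz": 0, "wx": 0, "wy": 0, "wz": 0},
    {"fingers": 0, "tx": 0, "ty": 0, "tz": 0, "wx": 0, "wy": 0, "wz": 0},
    {"fingers": 0, "tx": 0, "ty": 0, "tz": 0, "wx": 0, "wy": 0, "wz": 0},
    {"fingers": 0, "tx": 0, "ty": 0, "tz": 0, "wx": 0, "wy": 0, "wz": 0},
    {"fingers": 0, "tx": 0, "ty": 0, "tz": 0, "wx": 0, "wy": 0, "wz": 0},
    {"fingers": 0, "tx": 0, "ty": 0, "tz": 0, "wx": 0, "wy": 0, "wz": 0},
    {"fingers": 0, "tx": 0, "ty": 0, "tz": 0, "wx": 0, "wy": 0, "wz": 0},
    {"fingers": 0, "tx": 0, "ty": 0, "tz": 0, "wx": 0, "wy": 0, "wz": 0},
    {"fingers": 0, "tx": 0, "ty": 0, "tz": 0, "wx": 0, "wy": 0, "wz": 0},
    {"fingers": 0, "tx": 0, "ty": 0, "tz": 0, "wx": 0, "wy": 0, "wz": 0},
  ],
  grip_force=40,
)

```text
t: 5.47
eef_pos: [0.545, 0.0476, 0.067]
tcp_rot: [-1.798, 1.566, 0.437]
wrist_force: [0.4, -0.2, -0.2]
gripper_width: -0.0004
```

```bash
python3 - <<'E'
from fit import *
T,s=tool();d=capture("wrist");e=capture("scene");W=T@d["T_tool_cam"]
g=T[:3,3]-.019*T[:3,0]
print(proj(d,W,[T[:3,3],g,g+.011*T[:3,1],g-.011*T[:3,1]]))
c=e["frame"][120:230,200:310]
im=np.hstack([cv2.resize(d["frame"][130:340,180:390],(420,420)),cv2.resize(c,(380,420),interpolation=cv2.INTER_CUBIC)])
cv2.imwrite("pics/w4.png",im[:,:,::-1]);print(d["T_tool_cam"])
E
```

```text
[[281.24750022 236.49388984]
 [281.29538579 250.1963546 ]
 [281.30408652 229.47471953]
 [281.28698628 270.20063627]]
[[-1.28167762e-03  2.74714524e-01 -9.61524980e-01 -1.77852616e-01]
 [ 3.56326699e-04  9.61525834e-01  2.74714293e-01  6.84972656e-02]
 [ 9.99999115e-01  9.47814072e-06 -1.33025427e-03 -2.48278411e-04]
 [ 0.00000000e+00  0.00000000e+00  0.00000000e+00  1.00000000e+00]]
```

View pics/w4.png

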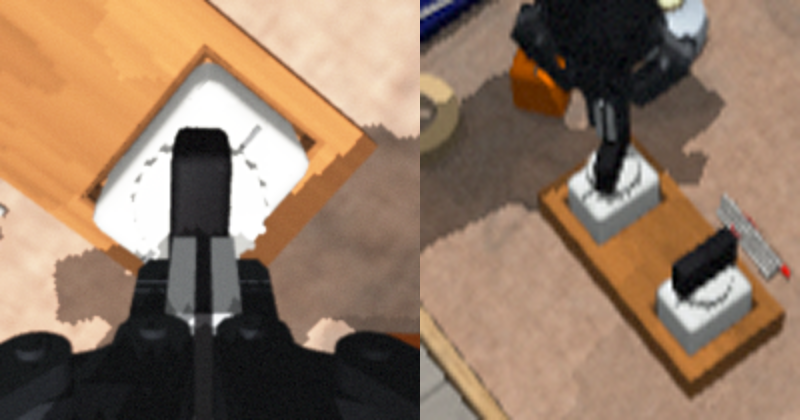

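```bash
python3 - <<'E'
from fit import *
T,s=tool()
out=[]
g=T[:3,3]
def box(c,Rm,h0,h1):
    return np.array([c+Rm@np.array([[h0,h1][i][0],[h0,h1][j][1],[h0,h1][k][2]]) for i in(0,1) for j in(0,1) for k in(0,1)])
E=[(a,b) for a in range(8) for b in range(a) if bin(a^b).count("1")==1]
a=np.radians(38);Rw=R.from_euler('z',a).as_matrix()
wing=box(np.array([.545,.046,.076]),Rw,[-.025,-.0075,-.015],[.025,.0075,.015])
pad=box(g,T[:3,:3],[-.038,-.011,-.004],[0,.011,.004])
blk=box(np.array([.5435,-.010,0]),np.eye(3),[-.044,-.095,0],[.044,.095,.026])
for c,(x0,y0,w,h) in {"wrist":(150,130,250,190),"scene":(215,110,100,114)}.items():
    d=capture(c);W=T@d["T_tool_cam"] if c=="wrist" else d["world_from_camera"]
    k=600/h*.75 if c=="scene" else 420/w
    k=400/w;im=cv2.resize(d["frame"][y0:y0+h,x0:x0+w,::-1],(400,int(h*k)),interpolation=cv2.INTER_CUBIC)
    for B,col in((wing,(0,0,255)),(pad,(0,255,0)),(blk,(255,0,0))):
        q=((proj(d,W,B)-[x0,y0])*k).astype(int)
        for i,j in E: cv2.line(im,tuple(map(int,q[i])),tuple(map(int,q[j])),col,1)
    out.append(np.pad(im,((0,600-im.shape[0]),(0,0),(0,0))) if im.shape[0]<600 else im[:600])
cv2.imwrite("pics/w5.png",np.hstack(out))
E
```

```text
(no output)
```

View pics/w5.png

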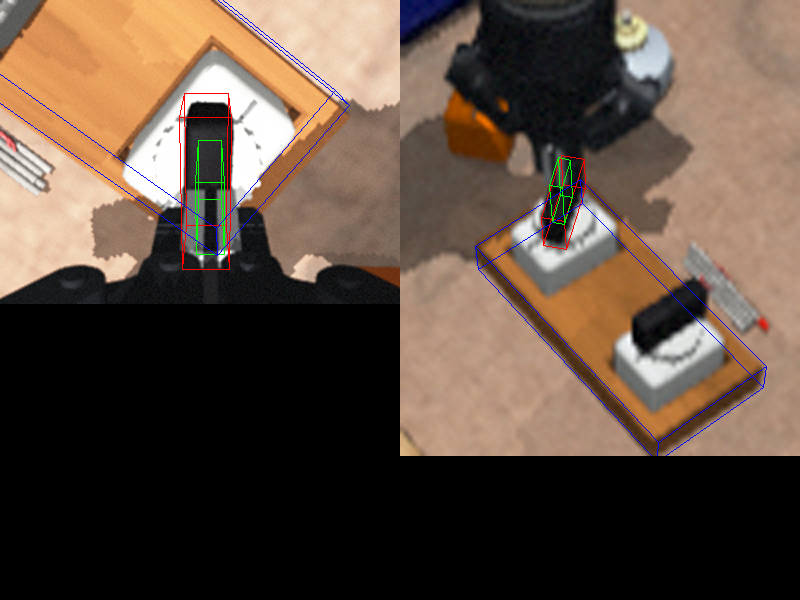

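The overlay disagrees with the nominal fingers. The block and wing match their models in both views. The real fingertips show about 40 mm higher than the TCP model, and they shut at 0 mm, so they closed above the wing. I open, go down in safe steps and feel for the wing.

>>> jog_arm(
  targets=[
    {"fingers": 2.5, "tx": 0, "ty": 0, "tz": 0, "wx": 0, "wy": 0, "wz": 0},
    {"fingers": 5, "tx": 0, "ty": 0, "tz": 0, "wx": 0, "wy": 0, "wz": 0},
    {"fingers": 5, "tx": 0, "ty": 0, "tz": 0, "wx": 0, "wy": 0, "wz": 0},
    {"fingers": 5, "tx": 0.6, "ty": 0, "tz": 0, "wx": 0, "wy": 0, "wz": 0},
    {"fingers": 5, "tx": 1.2, "ty": 0, "tz": 0, "wx": 0, "wy": 0, "wz": 0},
    {"fingers": 5, "tx": 1.8, "ty": 0, "tz": 0, "wx": 0, "wy": 0, "wz": 0},
    {"fingers": 2, "tx": 1.8, "ty": 0, "tz": 0, "wx": 0, "wy": 0, "wz": 0},
    {"fingers": 0.8, "tx": 1.8, "ty": 0, "tz": 0, "wx": 0, "wy": 0, "wz": 0},
    {"fingers": 0.8, "tx": 1.8, "ty": 0, "tz": 0, "wx": 0, "wy": 0, "wz": 0},
    {"fingers": 0.8, "tx": 1.8, "ty": 0, "tz": 0, "wx": 0, "wy": 0, "wz": 0},
  ],
  grip_force=20,
)

```text
t: 6.5
eef_pos: [0.545, 0.0476, 0.0489]
tcp_rot: [-1.78, 1.566, 0.455]
wrist_force: [-0.4, 0.1, -1.1]
gripper_width: 0.0139
```

```bash
python3 - <<'E'
from fit import *
T,s=tool();d=capture("wrist");e=capture("scene");T,s2=tool();print(s["gripper_width"],s2["gripper_width"],s2["wrist_force"],s2["wrist_torque"])
im=np.hstack([cv2.resize(d["frame"][130:340,180:390],(420,420)),cv2.resize(e["frame"][120:215,210:296],(380,420),interpolation=cv2.INTER_CUBIC)])
cv2.imwrite("pics/w6.png",im[:,:,::-1])
E
```

```text
0.013917486345950993 0.01392740054950533 [ 0.16596213 -0.80631219 -3.19940985] [0.02244218 0.0402845  0.02082805]
```

View pics/w6.png

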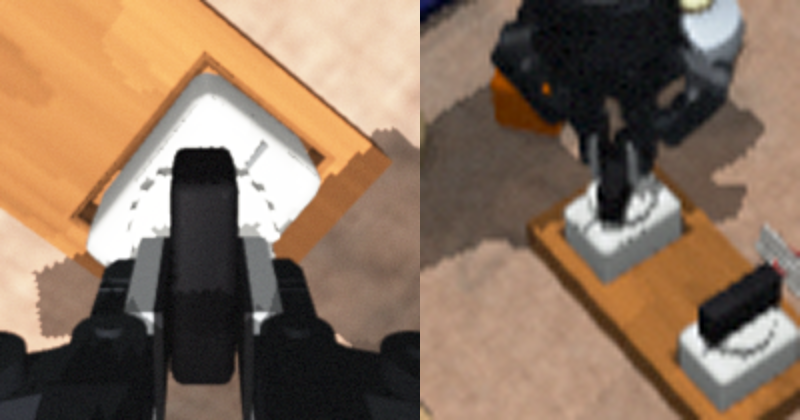

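Now the wing is held at 13.9 mm, centred along the pads but shallow. I go 8 mm deeper and re-grip firmly.

>>> jog_arm(
  targets=[
    {"fingers": 3.5, "tx": 0, "ty": 0, "tz": 0, "wx": 0, "wy": 0, "wz": 0},
    {"fingers": 3.5, "tx": 0, "ty": 0, "tz": 0, "wx": 0, "wy": 0, "wz": 0},
    {"fingers": 3.5, "tx": 0.4, "ty": 0, "tz": 0, "wx": 0, "wy": 0, "wz": 0},
    {"fingers": 3.5, "tx": 0.8, "ty": 0, "tz": 0, "wx": 0, "wy": 0, "wz": 0},
    {"fingers": 3.5, "tx": 0.8, "ty": 0, "tz": 0, "wx": 0, "wy": 0, "wz": 0},
    {"fingers": 1, "tx": 0.8, "ty": 0, "tz": 0, "wx": 0, "wy": 0, "wz": 0},
    {"fingers": 0.5, "tx": 0.8, "ty": 0, "tz": 0, "wx": 0, "wy": 0, "wz": 0},
    {"fingers": 0.5, "tx": 0.8, "ty": 0, "tz": 0, "wx": 0, "wy": 0, "wz": 0},
    {"fingers": 0.5, "tx": 0.8, "ty": 0, "tz": 0, "wx": 0, "wy": 0, "wz": 0},
    {"fingers": 0.5, "tx": 0.8, "ty": 0, "tz": 0, "wx": 0, "wy": 0, "wz": 0},
  ],
  grip_force=45,
)

```text
t: 7.43
eef_pos: [0.5447, 0.0476, 0.0407]
tcp_rot: [-1.712, 1.567, 0.523]
wrist_force: [0.0, -0.2, -1.5]
gripper_width: 0.0137
```

>>> jog_arm(
  targets=[
    {"fingers": 0.5, "tx": 0, "ty": 0, "tz": 0, "wx": 0.8, "wy": 0, "wz": 0},
    {"fingers": 0.5, "tx": 0, "ty": 0, "tz": 0, "wx": 1.6, "wy": 0, "wz": 0},
    {"fingers": 0.5, "tx": 0, "ty": 0, "tz": 0, "wx": 2.4, "wy": 0, "wz": 0},
    {"fingers": 0.5, "tx": 0, "ty": 0, "tz": 0, "wx": 3.2, "wy": 0, "wz": 0},
    {"fingers": 0.5, "tx": 0, "ty": 0, "tz": 0, "wx": 4, "wy": 0, "wz": 0},
    {"fingers": 0.5, "tx": 0, "ty": 0, "tz": 0, "wx": 4.8, "wy": 0, "wz": 0},
    {"fingers": 0.5, "tx": 0, "ty": 0, "tz": 0, "wx": 5.6, "wy": 0, "wz": 0},
    {"fingers": 0.5, "tx": 0, "ty": 0, "tz": 0, "wx": 6.4, "wy": 0, "wz": 0},
    {"fingers": 0.5, "tx": 0, "ty": 0, "tz": 0, "wx": 6.8, "wy": 0, "wz": 0},
    {"fingers": 0.5, "tx": 0, "ty": 0, "tz": 0, "wx": 6.8, "wy": 0, "wz": 0},
  ],
)

```text
t: 8.27
eef_pos: [0.5445, 0.0475, 0.0406]
tcp_rot: [-1.122, 1.567, 0.519]
wrist_force: [-0.9, -0.1, -0.9]
gripper_width: 0.0138
```

```bash
python3 - <<'E'
from fit import *
T,s=tool();print(np.degrees(np.arctan2(T[1,2],T[0,2])),s["wrist_force"],s["wrist_torque"],s["gripper_width"],s["joint_efforts"][5])
E
```

```text
94.04720056441013 [-0.93242115 -0.08286032 -0.8966184 ] [-0.1251751   0.08988718 -0.00652514] 0.013839327302240387 0.19979639444500208
```

>>> jog_arm(
  targets=[
    {"fingers": 0.5, "tx": 0, "ty": 0, "tz": 0, "wx": 0.2, "wy": 0, "wz": 0},
    {"fingers": 0.5, "tx": 0, "ty": 0, "tz": 0, "wx": 0.4, "wy": 0, "wz": 0},
    {"fingers": 0.5, "tx": 0, "ty": 0, "tz": 0, "wx": 0.6, "wy": 0, "wz": 0},
    {"fingers": 0.5, "tx": 0, "ty": 0, "tz": 0, "wx": 0.8, "wy": 0, "wz": 0},
    {"fingers": 0.5, "tx": 0, "ty": 0, "tz": 0, "wx": 1, "wy": 0, "wz": 0},
    {"fingers": 0.5, "tx": 0, "ty": 0, "tz": 0, "wx": 1.2, "wy": 0, "wz": 0},
    {"fingers": 0.5, "tx": 0, "ty": 0, "tz": 0, "wx": 1.4, "wy": 0, "wz": 0},
    {"fingers": 0.5, "tx": 0, "ty": 0, "tz": 0, "wx": 1.4, "wy": 0, "wz": 0},
    {"fingers": 0.5, "tx": 0, "ty": 0, "tz": 0, "wx": 1.4, "wy": 0, "wz": 0},
    {"fingers": 0.5, "tx": 0, "ty": 0, "tz": 0, "wx": 1.4, "wy": 0, "wz": 0},
  ],
)

```text
t: 9.1
eef_pos: [0.5445, 0.0475, 0.0407]
tcp_rot: [-1.003, 1.567, 0.516]
wrist_force: [-0.1, -1.7, 0.9]
gripper_width: 0.0136
```

```bash
python3 - <<'E'
from fit import *
T,s=tool();print(np.degrees(np.arctan2(T[1,2],T[0,2])),s["wrist_force"],s["wrist_torque"],s["gripper_width"],s["joint_efforts"][5])
E
```

```text
87.03991030717296 [-0.107417   -1.69151191  0.90349486] [-0.25663676  0.23230707  0.02320066] 0.013648226812276168 0.005050680338172242
```

>>> jog_arm(
  targets=[
    {"fingers": 0.5, "tx": 0, "ty": 0, "tz": 0, "wx": 0.2, "wy": 0, "wz": 0},
    {"fingers": 0.5, "tx": 0, "ty": 0, "tz": 0, "wx": 0.4, "wy": 0, "wz": 0},
    {"fingers": 0.5, "tx": 0, "ty": 0, "tz": 0, "wx": 0.6, "wy": 0, "wz": 0},
    {"fingers": 0.5, "tx": 0, "ty": 0, "tz": 0, "wx": 0.8, "wy": 0, "wz": 0},
    {"fingers": 0.5, "tx": 0, "ty": 0, "tz": 0, "wx": 1, "wy": 0, "wz": 0},
    {"fingers": 0.5, "tx": 0, "ty": 0, "tz": 0, "wx": 1.2, "wy": 0, "wz": 0},
    {"fingers": 0.5, "tx": 0, "ty": 0, "tz": 0, "wx": 1.4, "wy": 0, "wz": 0},
    {"fingers": 0.5, "tx": 0, "ty": 0, "tz": 0, "wx": 1.4, "wy": 0, "wz": 0},
    {"fingers": 0.5, "tx": 0, "ty": 0, "tz": 0, "wx": 1.4, "wy": 0, "wz": 0},
    {"fingers": 0.5, "tx": 0, "ty": 0, "tz": 0, "wx": 1.4, "wy": 0, "wz": 0},
  ],
)

```text
t: 9.93
eef_pos: [0.5448, 0.0471, 0.0407]
tcp_rot: [-1.226, 1.567, 0.173]
wrist_force: [0.4, -4.4, -1.1]
gripper_width: 0.0137
```

```bash
python3 - <<'E'
from fit import *
T,s=tool();d=capture("wrist");W=T@d["T_tool_cam"]
print(np.degrees(np.arctan2(T[1,2],T[0,2])),s["wrist_force"],s["wrist_torque"],s["gripper_width"],s["joint_efforts"][5])
cv2.imwrite("pics/w7.png",cv2.resize(d["frame"][80:340,:,::-1],(800,371)))
E
```

```text
80.12694309829062 [ 0.40759573 -4.44693558 -1.06809314] [-0.82338195 -0.11015376  1.3850078 ] 0.013687099693362379 1.407252475619316
```

View pics/w7.png

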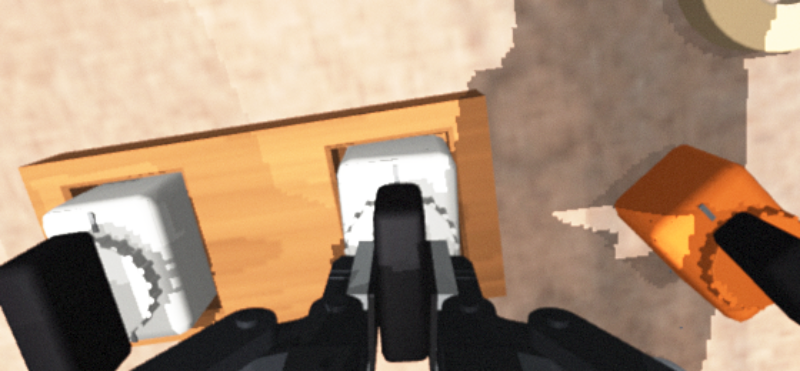

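The wrist torque rose from 0.02 to 1.4 N m, so the cap is on its stop. The jar's index tick at (395,172) lines up with the wing, and the jar is turned slightly within its pocket play. I unwind the spring load a little and lift.

>>> jog_arm(
  targets=[
    {"fingers": 0.5, "tx": 0, "ty": 0, "tz": 0, "wx": -0.4, "wy": 0, "wz": 0},
    {"fingers": 0.5, "tx": 0, "ty": 0, "tz": 0, "wx": -0.7, "wy": 0, "wz": 0},
    {"fingers": 0.5, "tx": -0.5, "ty": 0, "tz": 0, "wx": -0.7, "wy": 0, "wz": 0},
    {"fingers": 0.5, "tx": -1, "ty": 0, "tz": 0, "wx": -0.7, "wy": 0, "wz": 0},
    {"fingers": 0.5, "tx": -2, "ty": 0, "tz": 0, "wx": -0.7, "wy": 0, "wz": 0},
    {"fingers": 0.5, "tx": -4, "ty": 0, "tz": 0, "wx": -0.7, "wy": 0, "wz": 0},
    {"fingers": 0.5, "tx": -7, "ty": 0, "tz": 0, "wx": -0.7, "wy": 0, "wz": 0},
    {"fingers": 0.5, "tx": -10, "ty": 0, "tz": 0, "wx": -0.7, "wy": 0, "wz": 0},
    {"fingers": 0.5, "tx": -12, "ty": 0, "tz": 0, "wx": -0.7, "wy": 0, "wz": 0},
    {"fingers": 0.5, "tx": -12, "ty": 0, "tz": 0, "wx": -0.7, "wy": 0, "wz": 0},
  ],
)

```text
t: 10.82
eef_pos: [0.5487, 0.0484, 0.1686]
tcp_rot: [-1.209, 1.555, 0.247]
wrist_force: [0.2, -0.5, -0.4]
gripper_width: 0.0137
```

```bash
python3 - <<'E'
from fit import *
T,s=tool();d=capture("wrist");e=capture("scene")
a=np.degrees(np.arctan2(T[1,2],T[0,2]));print(a,T[:3,3],s["wrist_force"],s["wrist_torque"],s["gripper_width"])
print((T[:3,:3].T@(np.array([.526,-.274,T[2,3]])-T[:3,3])*100).round(2))
h=cv2.resize(d["frame"][100:340,100:440,::-1],(425,300));k=cv2.resize(e["frame"][90:240,200:388,::-1],(375,300))
cv2.imwrite("pics/w8.png",np.hstack([h,k]))
E
```

```text
83.44384701196995 [0.54870239 0.04844149 0.1686196 ] [ 0.1536585  -0.54488148 -0.41845836] [-0.01846804 -0.07082096  0.02154741] 0.013652238401148152
[ -0.16  -1.43 -32.29]
```

View pics/w8.png

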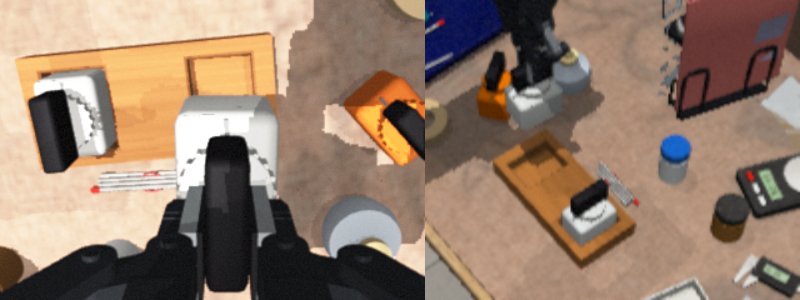

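The jar is out of its pocket with the wing in line with its long side; the other jar is untouched. I carry it to the tray.

>>> jog_arm(
  targets=[
    {"fingers": 0.5, "tx": 0, "ty": -0.1, "tz": -2.5, "wx": 0.1, "wy": 0, "wz": 0},
    {"fingers": 0.5, "tx": 0, "ty": -0.3, "tz": -6, "wx": 0.3, "wy": 0, "wz": 0},
    {"fingers": 0.5, "tx": 0, "ty": -0.5, "tz": -10, "wx": 0.5, "wy": 0, "wz": 0},
    {"fingers": 0.5, "tx": 0, "ty": -0.7, "tz": -14, "wx": 0.7, "wy": 0, "wz": 0},
    {"fingers": 0.5, "tx": 0, "ty": -0.8, "tz": -18, "wx": 0.9, "wy": 0, "wz": 0},
    {"fingers": 0.5, "tx": 0, "ty": -1, "tz": -22, "wx": 1.1, "wy": 0, "wz": 0},
    {"fingers": 0.5, "tx": 0, "ty": -1.2, "tz": -26, "wx": 1.3, "wy": 0, "wz": 0},
    {"fingers": 0.5, "tx": 0, "ty": -1.3, "tz": -29.5, "wx": 1.4, "wy": 0, "wz": 0},
    {"fingers": 0.5, "tx": 0, "ty": -1.4, "tz": -32, "wx": 1.4, "wy": 0, "wz": 0},
    {"fingers": 0.5, "tx": 0, "ty": -1.4, "tz": -32.3, "wx": 1.4, "wy": 0, "wz": 0},
  ],
)

```text
t: 11.75
eef_pos: [0.5201, -0.2779, 0.1588]
tcp_rot: [-0.288, 1.566, 1.041]
wrist_force: [0.2, 0.8, -2.6]
gripper_width: 0.0139
```

```bash
python3 - <<'E'
from fit import *
d=capture("wrist");d=capture("wrist")
T,s=tool();d=capture("wrist");W=T@d["T_tool_cam"]
a=np.degrees(np.arctan2(T[1,2],T[0,2]));print(a,T[:3,3],T[:3,0],s["wrist_force"],s["gripper_width"])
for c in("wrist","scene","top"):
    if c!="wrist": e=capture(c);V=e["world_from_camera"]
    else: e,V=d,W
    for r in trace(c,"white_tray"):
        ys,xs=np.nonzero(r["pixels"]);P=back(e,V,np.c_[xs,ys],.012)[:,:2].astype(np.float32)
        print(c,r["conf"],P.mean(0),cv2.minAreaRect(P))
print((T[:3,:3].T@(np.array([.526,-.274,.037])-T[:3,3])*100).round(2))
cv2.imwrite("pics/w9.png",d["frame"][:,:,::-1])
E
```

```text
76.29580205710515 [ 0.52055072 -0.27404363  0.15885334] [ 0.0022987   0.00729904 -0.99997072] [-0.63056219  0.57511386 -1.46479943] 0.013728468907638954
wrist 0.84 [ 0.51767635 -0.26733223] ((0.5285474061965942, -0.27263230085372925), (0.1650497019290924, 0.1040346547961235), 76.63121032714844)
scene 0.57 [ 0.51666045 -0.28059295] ((0.5269981026649475, -0.2710030972957611), (0.1686526983976364, 0.10758385807275772), 77.34915161132812)
top 0.69 [ 0.53503585 -0.25169003] ((0.5240134596824646, -0.2744695544242859), (0.16302445530891418, 0.10243146121501923), 76.01698303222656)
[12.19 -0.52  0.04]
```

>>> jog_arm(
  targets=[
    {"fingers": 0.5, "tx": 2, "ty": -0.6, "tz": 0, "wx": 0, "wy": 0, "wz": 0},
    {"fingers": 0.5, "tx": 5, "ty": -0.6, "tz": 0, "wx": 0, "wy": 0, "wz": 0},
    {"fingers": 0.5, "tx": 8, "ty": -0.6, "tz": 0, "wx": 0, "wy": 0, "wz": 0},
    {"fingers": 0.5, "tx": 10, "ty": -0.6, "tz": 0, "wx": 0, "wy": 0, "wz": 0},
    {"fingers": 0.5, "tx": 11, "ty": -0.6, "tz": 0, "wx": 0, "wy": 0, "wz": 0},
    {"fingers": 0.5, "tx": 11.6, "ty": -0.6, "tz": 0, "wx": 0, "wy": 0, "wz": 0},
    {"fingers": 0.5, "tx": 11.8, "ty": -0.6, "tz": 0, "wx": 0, "wy": 0, "wz": 0},
    {"fingers": 0.5, "tx": 11.9, "ty": -0.6, "tz": 0, "wx": 0, "wy": 0, "wz": 0},
    {"fingers": 0.5, "tx": 12, "ty": -0.6, "tz": 0, "wx": 0, "wy": 0, "wz": 0},
    {"fingers": 0.5, "tx": 12, "ty": -0.6, "tz": 0, "wx": 0, "wy": 0, "wz": 0},
  ],
)

```text
t: 12.98
eef_pos: [0.53, -0.2746, 0.0428]
tcp_rot: [-1.082, 1.563, 0.254]
wrist_force: [-0.1, 0.5, -1.6]
gripper_width: 0.0137
```

>>> jog_arm(
  targets=[
    {"fingers": 0.5, "tx": 0, "ty": 0, "tz": 0, "wx": 0, "wy": 0, "wz": 0},
    {"fingers": 0.5, "tx": 0.1, "ty": 0, "tz": 0, "wx": 0, "wy": 0, "wz": 0},
    {"fingers": 0.5, "tx": 0.2, "ty": 0, "tz": 0, "wx": 0, "wy": 0, "wz": 0},
    {"fingers": 0.5, "tx": 0.3, "ty": 0, "tz": 0, "wx": 0, "wy": 0, "wz": 0},
    {"fingers": 0.5, "tx": 0.4, "ty": 0, "tz": 0, "wx": 0, "wy": 0, "wz": 0},
    {"fingers": 0.5, "tx": 0.5, "ty": 0, "tz": 0, "wx": 0, "wy": 0, "wz": 0},
    {"fingers": 0.5, "tx": 0.5, "ty": 0, "tz": 0, "wx": 0, "wy": 0, "wz": 0},
    {"fingers": 0.5, "tx": 0.5, "ty": 0, "tz": 0, "wx": 0, "wy": 0, "wz": 0},
    {"fingers": 0.5, "tx": 0.5, "ty": 0, "tz": 0, "wx": 0, "wy": 0, "wz": 0},
    {"fingers": 0.5, "tx": 0.5, "ty": 0, "tz": 0, "wx": 0, "wy": 0, "wz": 0},
  ],
)

```text
t: 13.82
eef_pos: [0.5301, -0.2746, 0.0378]
tcp_rot: [-1.085, 1.563, 0.252]
wrist_force: [-0.2, -0.2, -1.2]
gripper_width: 0.0136
```

Still hanging free (−1.2 N), with about 1 mm to go.

>>> jog_arm(
  targets=[
    {"fingers": 0.5, "tx": 0.05, "ty": 0, "tz": 0, "wx": 0, "wy": 0, "wz": 0},
    {"fingers": 0.5, "tx": 0.1, "ty": 0, "tz": 0, "wx": 0, "wy": 0, "wz": 0},
    {"fingers": 0.5, "tx": 0.1, "ty": 0, "tz": 0, "wx": 0, "wy": 0, "wz": 0},
    {"fingers": 0.5, "tx": 0.15, "ty": 0, "tz": 0, "wx": 0, "wy": 0, "wz": 0},
    {"fingers": 0.5, "tx": 0.15, "ty": 0, "tz": 0, "wx": 0, "wy": 0, "wz": 0},
    {"fingers": 0.5, "tx": 0.15, "ty": 0, "tz": 0, "wx": 0, "wy": 0, "wz": 0},
    {"fingers": 0.5, "tx": 0.15, "ty": 0, "tz": 0, "wx": 0, "wy": 0, "wz": 0},
    {"fingers": 0.5, "tx": 0.15, "ty": 0, "tz": 0, "wx": 0, "wy": 0, "wz": 0},
    {"fingers": 0.5, "tx": 0.15, "ty": 0, "tz": 0, "wx": 0, "wy": 0, "wz": 0},
    {"fingers": 0.5, "tx": 0.15, "ty": 0, "tz": 0, "wx": 0, "wy": 0, "wz": 0},
  ],
)

```text
t: 14.65
eef_pos: [0.5304, -0.2748, 0.037]
tcp_rot: [-1.14, 1.562, 0.197]
wrist_force: [-2.1, 0.2, 5.4]
gripper_width: 0.014
```

Floor contact (+5.4 N). I open and retreat straight up.

>>> jog_arm(
  targets=[
    {"fingers": 1.6, "tx": 0, "ty": 0, "tz": 0, "wx": 0, "wy": 0, "wz": 0},
    {"fingers": 2.5, "tx": 0, "ty": 0, "tz": 0, "wx": 0, "wy": 0, "wz": 0},
    {"fingers": 4, "tx": 0, "ty": 0, "tz": 0, "wx": 0, "wy": 0, "wz": 0},
    {"fingers": 4.5, "tx": 0, "ty": 0, "tz": 0, "wx": 0, "wy": 0, "wz": 0},
    {"fingers": 4.5, "tx": 0, "ty": 0, "tz": 0, "wx": 0, "wy": 0, "wz": 0},
    {"fingers": 4.5, "tx": -1, "ty": 0, "tz": 0, "wx": 0, "wy": 0, "wz": 0},
    {"fingers": 4.5, "tx": -3, "ty": 0, "tz": 0, "wx": 0, "wy": 0, "wz": 0},
    {"fingers": 4.5, "tx": -6, "ty": 0, "tz": 0, "wx": 0, "wy": 0, "wz": 0},
    {"fingers": 4.5, "tx": -10, "ty": 0, "tz": 0, "wx": 0, "wy": 0, "wz": 0},
    {"fingers": 4.5, "tx": -13, "ty": 0, "tz": 0, "wx": 0, "wy": 0, "wz": 0},
  ],
)

```text
t: 15.48
eef_pos: [0.5298, -0.2754, 0.1702]
tcp_rot: [-1.291, 1.561, 0.046]
wrist_force: [1.0, -1.3, 0.5]
gripper_width: 0.0449
```

```bash
python3 - <<'E'
from fit import *
for _ in range(4): capture("wrist")
T,s=tool();d=capture("wrist");e=capture("scene");t=capture("top")
print(s["t"],T[:3,3],s["wrist_force"],s["gripper_width"])
h=cv2.resize(d["frame"][:,:,::-1],(480,360));k=cv2.resize(e["frame"][120:320,220:398,::-1],(320,360))
m=cv2.resize(t["frame"][170:270,200:420,::-1],(528,240),interpolation=cv2.INTER_CUBIC)
im=np.zeros((600,800,3),np.uint8);im[:360,:480]=h;im[:360,480:]=k;im[360:,:528]=m
cv2.imwrite("pics/w10.png",im)
E
```

```text
15.6833 [ 0.53028307 -0.27565297  0.16923548] [-0.58831637 -0.2044281  -0.53891549] 0.045174968710727834
```

View pics/w10.png

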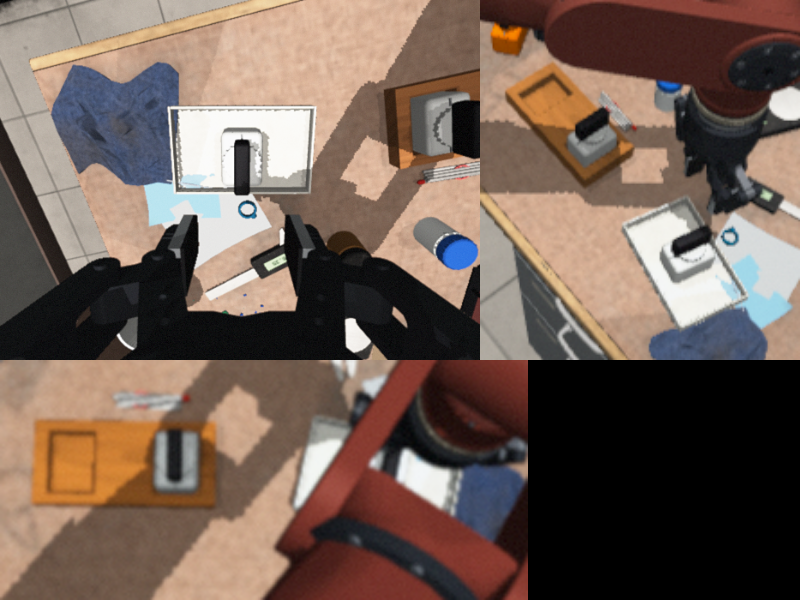

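The jar stands upright in the tray (wrist view 242,155), wing in line with its long side. The other jar is in its pocket with its wing straight (top view 175,460), and the gripper is clear of both.

```bash
python3 -c "
from bench import robot;print(robot.sign_off())"
```

```text
the job is handed in; nothing more can be done
None
```

The loose cap is screwed home, and its jar now stands upright, let go, near the middle of the white tray's floor. I handed the job in at about 16 s of the 40 s allowed.

- **Cap:** I turned the wing about 45° clockwise in all. The last few degrees were the jar turning in its pocket play. At the stop the wrist torque rose from 0.02 to 1.4 N m, and the wing lined up with the jar's tick mark and long side. It still did in the final picture.
- **Placing:** I lowered the jar until I felt contact (about 5 N), opened the fingers and backed straight up. The wrist and scene pictures show the jar upright inside the tray. In the top view the arm hid that jar.
- **Other jar:** it is in its pocket with its wing straight. I never touched it.
- **What disagreed:** my first grasp closed on nothing. The fingertips sat roughly 30–40 mm higher than the stated TCP (tool point). I went 26 mm lower in two steps and gripped the wing there. The gripper read about 13.7 mm on the 15 mm wing.

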